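# Hang the wide gauge rack on both hooks

## Robot

A 6-joint arm with a two-finger parallel gripper is mounted at the origin on the work surface. World frame = base frame: x ahead of the robot, y to its left, z up, the work surface at z = 0. Lengths are in m, angles in rad, forces in N, time in s.
With the tool pointing down it reaches from about 0.375 to 0.975 m from the base axis. Payload 3.8 kg.
Tool frame: the origin (TCP) lies between the finger pads; the fingertips stand 22 mm ahead of it and the grasp point (between the pads) lies 3 mm ahead of it; z points along the fingers, y is the direction in which the jaws open and shut (so a half turn about z gives the same grasp; the last joint's range is limited). The gripper opens to 85 mm and grips with 20 to 120 N. Pads are 22 mm wide; open, the fingers measure 114 mm over their backs; the gripper's body (76 mm by 85 mm) begins 54 mm behind the grasp point. The pads swing forward as they close: fully open they stand 13 mm farther back than shut.
Start: joints at [-1.332, 0.264, 1.604, -0, 1.274, -0.037], TCP at [0.184, -0.649, 0.232] pointing down, gripper open.
Joint ranges: [-2.63, 2.63], [-0.94, 2.18], [0.31, 2.57], [-1.31, 4.45], [0, 2.66], [-2.55, 2.55]. Speed limits (rad/s): [2.57, 2.57, 3.14, 3.14, 3.14, 3.14].

## Interface

Orientations are given as a rotation vector (axis times angle).
In Python, from workcell import * gives the robot as it stands.
- The arm moves only by the tool step_arm, never from a script. Its argument "motion" is a list that holds one entry, the list of rows, each a list of 7 numbers: the finger opening in m, from 0 to 0.0854, then the shift along the world's x, y, z in m, then the turn, a rotation vector about the world's x, y, z in degrees. A call has exactly 8 rows; each row is the pose to reach, as a shift and turn from the pose measured when the call began; what a row does not reach only later rows make up. A row lasts 1/8 s, in which the tool goes at most 62.5 mm and 10.7 degrees, less where a joint would pass 70% of its speed; a pose out of reach is approached as far as the arm can. A call with a gripper value outside its range is refused whole. The fingers move at their own pace and stop on an object; "newtons" is the grip in N (left out, the last holds). Time passes only in rows, so rows that repeat a pose let the fingers close, or fill a call up. It gives the time, the measured TCP pose, the force and the opening at its end, in the units of the state.
- read_state(): the state, without advancing time (a new reading comes with each control period).
- read_camera(name): name is "scene" or "side" or "wrist"; returns (picture, depth): 384x512x3 uint8, blue, green, red; 384x512 float32, m along the optical axis (not along the pixel's ray), 0 where there is no reading.
- get_calibration(name): a dict with "K" (3x3 intrinsics, pixels), "world_from_camera" (4x4, takes a point from camera to world coordinates). Camera axes: x right, y down, z forward; pixel columns grow to the right and rows downward; lengths in m; the calibration is good to about 2 mm. The wrist camera is an equidistant fisheye: a pixel r from the principal point sees the ray r / f radians off the axis. A picture is of the moment at which its call begins: read the wrist's pose just before it. get_calibration takes no time and is no camera call; for the wrist camera it gives the pose at the moment of the call.
- finish_job(): hands the job in, once; it reports no verdict.
Trained networks look in the newest picture that a camera, given by its name, has taken for a name from the list of things; names that differ only in an ending like _2 or _b are one class to them, and where a whole thing is asked for, a point or a joint stands for the part that bears it (a point fixed in the world has none). Each returns a list of dicts, best first, with "score" (0 to 1); they miss things now and then, are a little off and sometimes report something else, mostly with a low value. They report only what shows in the picture. A call takes as long as a camera call.
- spot_in(camera, thing): "xyz" ([x, y, z] in m, in the coordinates of the camera as it stood for that picture, good to about 4 mm: the middle of the surface that is visible of it).
- regions_of(camera, thing): "region" (384x512 bool, what is visible of it).
The state is a dict: "time": time; "q": joint angles; "joint_vel": joint speeds; "joint_torque": joint torques, N m; "tool_pos": TCP position; "tcp_rot": TCP orientation; "wrist_force": force on the tool from outside, world axes, zero at the start; "torque": the same for the moment, N m; "width": opening from 0.0 (shut) to 1.0 (fully open).
Only numpy, scipy, OpenCV 4.12 (cv2) and the standard library are available. Lean on these libraries where they do the work, as an engineer would, in place of code of your own. Each camera call takes 0.05 s, during which the arm holds its last target. There are 200 camera calls.

## Task

Hang the wide steel rack (not the short one, which cannot span the hooks) by the two ends of its top bar on the two hooks of the stand in the drawer. Lower it until the bar rests down in both hooks, check that both ends are seated while you still hold it, then let go so it hangs level and still. Leave everything else in the drawer where it is.

Things in the scene. Friction and masses are not known exactly. Their poses are not given: they have to be found in the camera images.
- rack_grip (a point): Centre of the dark steel grip block in the middle of the loose wide rack's top bar, on the bar's axis, 70 mm above the tray's underside. The block is 14 mm in x (the grasp width), 50 mm in y (along the bar), 16 mm in z (up). The bar is round, 10 mm thick, 260 mm long, with an 18 mm collar, 8 mm long, at each end. The rack is the same turned half round.
- rack: The wide rack: bare steel, 0.25 to 0.5 kg, standing upright on the lining; origin at the centre of its underside, axes as rack_grip. Below, an open tray 50 (x) x 150 (y) x 18 mm with dividers; at its ends two upright straps, 18 mm in x, rise to the top bar. The free bar between strap and collar, 75 to 122 mm either side of the middle, goes in the hooks. It hangs plumb from the bar.
- stand_mid (a point): Midway between the two hook seats, 100 mm above the lining: where rack_grip lies when the rack hangs in both hooks. The fixed dark steel stand has a base 100 (x) x 250 (y) x 12 mm and two 10 mm posts, 26 mm along +x from the seats and 100 mm either side of the middle along y, rising 24 mm above the seats, nothing between them above the base. Axes: y from the right hook to the left, z up.
- hook_left: Hook at +y of the stand, 100 mm from stand_mid; origin where the bar's axis lies when seated. An upright U of 8 mm round steel seen along y, open at the top: 20 mm clear at the bottom, flaring to 42 mm at its mouth, its ends rising 26 mm above the origin; the post stands at its +x leg. Axes as the stand.
- hook_right: The same hook at -y of the stand, 100 mm from stand_mid.
- short_rack: Bystander: a rack of the same shape and height, but its bar is only 170 mm and its tray 100 mm wide. Origin at the centre of the tray's underside, y along its bar.
- v_anvil: Bystander: brass V-anvil, 45 x 50 x 32 mm high, a vee along x in its top; origin at the centre of its underside.
- indicator_back: Bystander: round aluminium indicator back, 56 mm across, 10 mm thick with a lug to 19 mm; origin at the centre of its underside.
- gauge_block: Bystander: upright steel block 25 x 50 x 75 mm high near the middle of the drawer; origin at the centre of its underside. The drawer's brown hardboard lining, on which all these stand, is 30 mm above the work surface; its walls rise 20 mm above the lining.

How it is judged:
On the way:
1. the rack's bar is down in both hooks, level, while the fingers still hold it (x of rack_grip in the frame of stand_mid between -0.016 and 0.016 m and y of rack_grip in the frame of stand_mid between -0.02 and 0.02 m and z of rack_grip in the frame of stand_mid between -0.006 and 0.008 m and angle between rack_grip's own y axis and vertical between 1.5008 and 1.6408 rad and angle between the y axis of rack_grip and the y axis of stand_mid, either way round below 0.14 rad and contact force between the fingers and rack above 0.5 N), for 0.2 s.
At the end, for the whole second after the job is handed in: The wide rack rests in both hooks, each bearing weight: bar middle within 16 mm across, 20 mm along, 8 mm above or 6 mm below the midpoint of the hook seats; bar level within 4 degrees, in line with the hooks within 8; rack upright within 11 degrees, at rest; others not moved over 30 mm (x of rack_grip in the frame of stand_mid between -0.016 and 0.016 m and y of rack_grip in the frame of stand_mid between -0.02 and 0.02 m and z of rack_grip in the frame of stand_mid between -0.006 and 0.008 m and angle between rack_grip's own y axis and vertical between 1.5008 and 1.6408 rad and angle between the y axis of rack_grip and the y axis of stand_mid, either way round below 0.14 rad and angle between rack_grip's own z axis and vertical below 0.2 rad and contact force between each of hook_left, hook_right and rack above 0.3 N and linear speed of rack below 0.03 m/s); the robot touches nothing.
It fails at once if the short rack is shifted by more than 30 mm (distance of short_rack from where it was at the start of the episode above 0.03 m).
It fails at once if the brass V-anvil is shifted by more than 30 mm (distance of v_anvil from where it was at the start of the episode above 0.03 m).
It fails at once if the round indicator back is shifted by more than 30 mm (distance of indicator_back from where it was at the start of the episode above 0.03 m).
It fails at once if the upright steel block is shifted by more than 30 mm (distance of gauge_block from where it was at the start of the episode above 0.03 m).
It also fails if it takes over 48 s, if anything falls off the work surface, if the arm or the gripper's body presses on something with over 40 N, if the wrist force passes 120 N, or if a joint passes its speed limit or range.

## Working session

There is one attempt and no reset: what is moved stays moved. The work goes in short steps, Python scripts to look and compute and a tool call to move; the robot and the scene stay as the last step left them, time stands still between calls to the robot, and variables do not carry over. Pictures are saved under pics/ and viewed, on a budget of 10 in all, crops included, one or two more only if the job needs it, and the job is handed in when it is done.

Besides the shell and the picture viewer there is one more tool, called after "Call:" by a JSON object that holds its "fn" and its "kwargs", one argument or row to a line. step_arm: Moves the arm, as the interface text tells. Its arguments: {"type":"object","properties":{"motion":{"type":"array"},"newtons":{"type":"number"}},"required":["motion"]}

```bash
mkdir -p pics
cat > h.py <<'E'
from workcell import *
import numpy as np, cv2
from scipy.spatial.transform import Rotation as R
def cloud(cam,d,mask=None):
    c=get_calibration(cam);K=c["K"];T=np.array(c["world_from_camera"])
    m=(d>0) if mask is None else (d>0)&mask
    v,u=np.nonzero(m);z=d[v,u]
    P=np.stack([(u-K[0][2])/K[0][0]*z,(v-K[1][2])/K[1][1]*z,z],1)
    return P@T[:3,:3].T+T[:3,3],u,v
def tow(cam,p):
    T=np.array(get_calibration(cam)["world_from_camera"]);return T[:3,:3]@np.array(p)+T[:3,3]
E
python3 - <<'E'
from h import *
s=read_state();print(s["time"],s["tool_pos"],s["tcp_rot"],s["width"])
ims=[]
for cam in("scene","side"):
    im,d=read_camera(cam);cv2.imwrite(f"pics/{cam}0.png",im);np.save(f"{cam}0.npy",d)
    print(cam,np.round(get_calibration(cam)["world_from_camera"],3).tolist(),np.round(get_calibration(cam)["K"],1).tolist())
    for t in("rack_grip","rack","hook_left","hook_right","short_rack","gauge_block","v_anvil","indicator_back"):
        print(cam,t,[(round(r["score"],2),np.round(tow(cam,r["xyz"]),3).tolist()) for r in spot_in(cam,t)[:3]])
    ims.append(im)
cv2.imwrite("pics/a.png",cv2.resize(ims[0],(800,600)));cv2.imwrite("pics/b.png",cv2.resize(ims[1],(800,600)))
E
```

```text
0.0 [ 0.18365998 -0.64877398  0.23074491] [-3.10953391e+00 -4.31572655e-01  3.26164683e-04] 0.9971832980653547
scene [[-0.853, 0.395, -0.341, 0.967], [0.521, 0.659, -0.542, 0.636], [0.011, -0.64, -0.768, 1.046], [0.0, 0.0, 0.0, 1.0]] [[417.0, 0.0, 258.4], [0.0, 417.0, 198.0], [0.0, 0.0, 1.0]]
scene rack_grip [(0.87, [0.537, -0.255, 0.044])]
scene rack [(0.89, [0.53, -0.257, 0.042]), (0.56, [0.437, 0.019, 0.083])]
scene hook_left [(0.26, [0.534, -0.258, 0.045])]
scene hook_right [(0.57, [0.506, 0.101, 0.127])]
scene short_rack [(0.97, [0.696, 0.063, 0.044]), (0.17, [0.438, 0.02, 0.083])]
scene gauge_block [(0.79, [0.436, 0.023, 0.082])]
scene v_anvil [(0.69, [0.498, -0.001, 0.052]), (0.42, [0.696, 0.062, 0.045])]
scene indicator_back [(0.55, [0.589, -0.003, 0.039])]
side [[-0.977, -0.158, 0.143, 0.437], [-0.213, 0.767, -0.606, 0.509], [-0.013, -0.622, -0.783, 0.79], [0.0, 0.0, 0.0, 1.0]] [[370.8, 0.0, 254.7], [0.0, 370.8, 195.1], [0.0, 0.0, 1.0]]
side rack_grip [(0.87, [0.523, -0.252, 0.048]), (0.73, [0.685, 0.061, 0.045])]
side rack [(0.84, [0.525, -0.251, 0.047])]
side hook_left [(0.45, [0.519, 0.303, 0.129])]
side hook_right [(0.62, [0.514, 0.101, 0.128])]
side short_rack [(0.56, [0.687, 0.064, 0.045])]
side gauge_block [(0.58, [0.427, 0.034, 0.1])]
side v_anvil [(0.83, [0.495, -0.002, 0.055])]
side indicator_back [(0.56, [0.58, -0.005, 0.038])]
```

View pics/a.png

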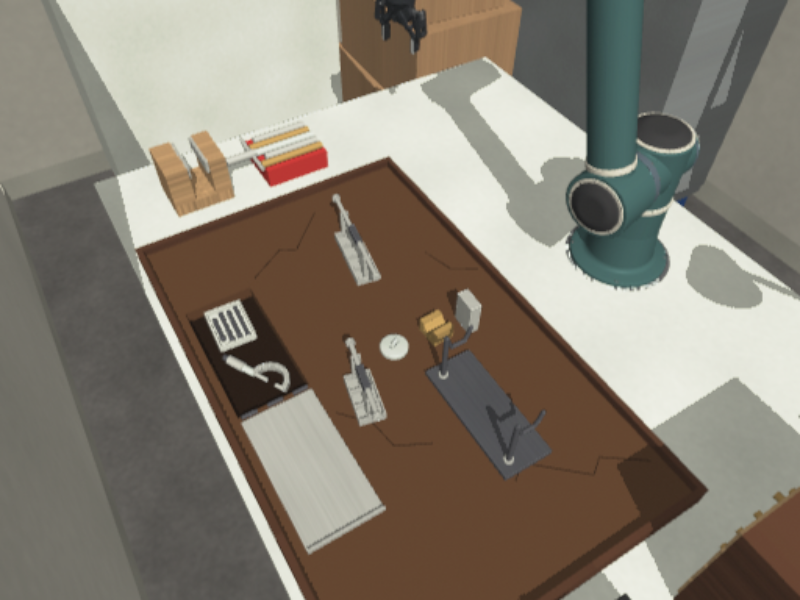

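View pics/b.png

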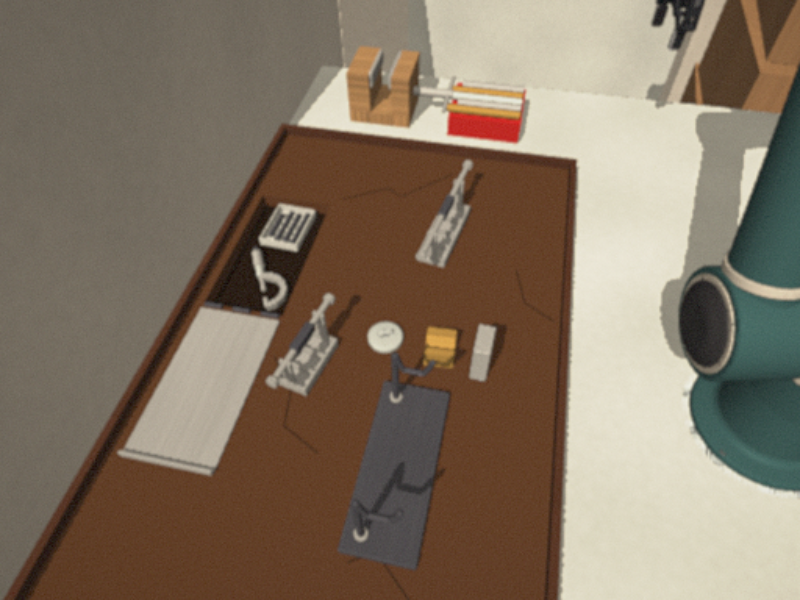

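Run:
```python
from h import *
for cam in("scene","side"):
    d=np.load(f"{cam}0.npy");P,u,v=cloud(cam,d)
    m=(P[:,1]<-0.08)&(P[:,1]>-.45)&(P[:,2]>.088)&(P[:,2]<.125)&(P[:,0]>.35)&(P[:,0]<.75)
    Q=P[m];print(cam,"bar",len(Q),Q.min(0),Q.max(0))
    if len(Q)>10:
        c=np.median(Q,0);l=cv2.fitLine(Q[:,:2].astype(np.float32),cv2.DIST_HUBER,0,.01,.01).ravel();print(c,l,np.degrees(np.arctan2(l[1],l[0])))
        t=(Q[:,:2]-l[2:])@l[:2];mid=l[2:]+l[:2]*(t.min()+t.max())/2;print("len",np.ptp(t),"mid",mid, "ends",l[2:]+l[:2]*t.min(),l[2:]+l[:2]*t.max())
    m=(P[:,1]>.07)&(P[:,1]<.4)&(P[:,2]>.105)&(P[:,2]<.17)&(P[:,0]>.4)&(P[:,0]<.65)
    Q=P[m]
    for q in (Q[Q[:,1]<.2],Q[Q[:,1]>.2]): print("hook",len(q),q.min(0),q.max(0),np.median(q,0), "top:",np.round(q[q[:,2]>.148].mean(0),4))
```

```text
scene bar 255 [ 0.50312159 -0.38473291  0.08950213] [ 0.55930845 -0.12820374  0.10882121]
[ 0.53348397 -0.24370597  0.1019181 ] [ 0.16240098  0.98672485  0.5320509  -0.25235754] 80.65371
len 0.26115153420443604 mid [ 0.53141879 -0.25619819] ends [ 0.51021316 -0.38504055] [ 0.55262442 -0.12735584]
hook 109 [0.48968853 0.09369473 0.10542532] [0.54778753 0.10457392 0.15583511] [0.52969778 0.10128957 0.13045226] top: [0.5222 0.1001 0.1523]
hook 129 [0.48927179 0.29469546 0.1053138 ] [0.54852793 0.30387808 0.15684619] [0.52575323 0.30110514 0.13071188] top: [0.5261 0.2996 0.1526]
side bar 351 [ 0.50063712 -0.38635716  0.08817023] [ 0.55687835 -0.12772662  0.10873671]
[ 0.53020182 -0.24145588  0.10234572] [ 0.1661669   0.98609763  0.5226431  -0.2826743 ] 80.43497
len 0.2623197699304685 mid [ 0.52697512 -0.2569664 ] ends [ 0.50518069 -0.38630286] [ 0.54876955 -0.12762995]
hook 187 [0.48671426 0.09299398 0.10706553] [0.5457085  0.10509728 0.15698156] [0.52820464 0.10195322 0.1305144 ] top: [0.5226 0.1005 0.1523]
hook 222 [0.48762541 0.29397401 0.10583508] [0.54674872 0.30480167 0.1564636 ] [0.52592034 0.30122892 0.13135241] top: [0.5217 0.2997 0.1527]
```

The wide rack is at the back: in the scene picture its bar runs from (337,198) to (378,280), mid about (0.529, -0.257) m, with the bar 9.5° clockwise of y. The stand's hooks are at (445,345) and (510,430), seat mid about (0.517, 0.200, 0.130), yaw about 0. The short rack at (360,385) stays put. I'm moving above the rack now.

Call:
{"fn": "step_arm", "kwargs": {
  "motion": [
    [[0.0854,0.04,0.05,0,0,0,8],[0.0854,0.08,0.1,0,0,0,16],[0.0854,0.13,0.15,0,0,0,24],[0.0854,0.17,0.2,0,0,0,32],[0.0854,0.22,0.25,0,0,0,40],[0.0854,0.26,0.29,0,0,0,48],[0.0854,0.3,0.34,0,0,0,56],[0.0854,0.345,0.392,0,0,0,64.7]]
  ]
}}

```text
time: 1.9
tool_pos: [0.5152, -0.2731, 0.2325]
tcp_rot: [2.392, 2.035, 0.0]
wrist_force: [0.2, -0.1, 0.5]
width: 0.997
```

Run:
```python
from h import *
s=read_state();print(s["time"],s["tool_pos"],s["tcp_rot"],s["q"],s["wrist_force"])
Rm=R.from_rotvec(s["tcp_rot"]).as_matrix();print("tool y yaw",np.degrees(np.arctan2(Rm[1,1],Rm[0,1])),Rm[:,2])
c=get_calibration("wrist");T=np.array(c["world_from_camera"]);K=np.array(c["K"])
im,d=read_camera("wrist");cv2.imwrite("pics/c.png",im)
v,u=np.nonzero(d>0);z=d[v,u];dx=u-K[0,2];dy=v-K[1,2];r=np.hypot(dx,dy)+1e-9;th=r/K[0,0]
ok=th<1.3;t=np.tan(th)*z
P=np.stack([t*dx/r,t*dy/r,z],1)[ok]@T[:3,:3].T+T[:3,3]
m=(np.abs(P[:,0]-.529)<.06)&(np.abs(P[:,1]+.257)<.15)&(P[:,2]>.092)&(P[:,2]<.12)
Q=P[m];print(len(Q),Q.min(0),Q.max(0))
l=cv2.fitLine(Q[:,:2].astype(np.float32),cv2.DIST_HUBER,0,.01,.01).ravel();t=(Q[:,:2]-l[2:])@l[:2]
print(np.degrees(np.arctan2(l[1],l[0])),np.ptp(t),"mid",l[2:]+l[:2]*(t.min()+t.max())/2)
for r in spot_in("wrist","rack_grip"): print(r["score"],T[:3,:3]@np.array(r["xyz"])+T[:3,3])
```

```text
1.9 [ 0.51524388 -0.27309831  0.23248793] [2.39203175e+00 2.03510185e+00 4.23955082e-04] [-5.30059626e-01  9.03954469e-02  1.80577856e+00 -7.13786016e-05
  1.24440559e+00 -3.69138290e-01] [ 0.21008666 -0.10403718  0.50341114]
tool y yaw -9.218792783105735 [ 8.39862085e-04 -5.70520257e-04 -9.99999485e-01]
3258 [ 0.49906712 -0.38940374  0.09209217] [ 0.55775502 -0.13141508  0.11000538]
80.60281 0.2596963164884049 mid [ 0.52829344 -0.26033854]
0.97 [ 0.52890765 -0.25507875  0.04769017]
```

Call:
{"fn": "step_arm", "kwargs": {
  "motion": [
    [[0.0854,0.014,0.015,-0.01,0,0,0],[0.0854,0.014,0.015,-0.03,0,0,0],[0.0854,0.014,0.015,-0.06,0,0,0],[0.0854,0.014,0.015,-0.09,0,0,0],[0.0854,0.014,0.015,-0.115,0,0,0],[0.0854,0.014,0.015,-0.13,0,0,0],[0.0854,0.014,0.015,-0.13,0,0,0],[0.0854,0.014,0.015,-0.13,0,0,0]]
  ]
}}

```text
time: 3.0
tool_pos: [0.532, -0.2556, 0.1033]
tcp_rot: [2.389, 2.038, 0.005]
wrist_force: [0.0, 0.3, 0.7]
width: 0.997
```

Call:
{"fn": "step_arm", "kwargs": {
  "motion": [
    [[0.0,0,0,0,0,0,0],[0.0,0,0,0,0,0,0],[0.0,0,0,0,0,0,0],[0.0,0,0,0,0,0,0],[0.0,0,0,0,0,0,0],[0.0,0,0,0,0,0,0],[0.0,0,0,0,0,0,0],[0.0,0,0,0,0,0,0]]
  ],
  "newtons": 70
}}

```text
time: 4.0
tool_pos: [0.5316, -0.2555, 0.1037]
tcp_rot: [2.389, 2.039, 0.004]
wrist_force: [-3.0, 0.5, 5.4]
width: 0.131
```

Call:
{"fn": "step_arm", "kwargs": {
  "motion": [
    [[0.0,0,0,0.01,0,0,0],[0.0,0,0,0.03,0,0,0],[0.0,0,0,0.06,0,0,0],[0.0,0,0,0.09,0,0,0],[0.0,0,0,0.12,0,0,0],[0.0,0,0,0.15,0,0,0],[0.0,0,0,0.165,0,0,0],[0.0,0,0,0.165,0,0,0]]
  ]
}}

```text
time: 5.0
tool_pos: [0.5324, -0.2559, 0.2705]
tcp_rot: [2.387, 2.037, 0.007]
wrist_force: [-0.3, 0.1, -4.5]
width: 0.129
```

```bash
cat >> h.py <<'E'
def bar(cam,d,ylo,yhi,zlo,zhi,xlo=.4,xhi=.65):
    P,u,v=cloud(cam,d);m=(P[:,1]>ylo)&(P[:,1]<yhi)&(P[:,2]>zlo)&(P[:,2]<zhi)&(P[:,0]>xlo)&(P[:,0]<xhi);return P[m],u[m],v[m]
E
python3 - <<'E'
from h import *
s=read_state();print(s["time"],s["tool_pos"],s["wrist_force"],s["width"])
tp=s["tool_pos"]
ims=[]
for cam in("scene","side"):
    im,d=read_camera(cam);ims.append(im)
    Q,u,v=bar(cam,d,tp[1]-.15,tp[1]+.15,.17,.32)
    # free-bar/ends only: away from gripper
    a=np.radians(80.6);ax=np.array([np.cos(a),np.sin(a)]);t=(Q[:,:2]-tp[:2])@ax;n=(Q[:,:2]-tp[:2])@np.array([ax[1],-ax[0]])
    for lo,hi in((-.145,-.085),(.085,.145)):
        k=(t>lo)&(t<hi)&(Q[:,2]>.24);print(cam,k.sum(),"t",t[k].min(),t[k].max(),"n",np.median(n[k]),"z",np.median(Q[k,2]),Q[k,2].max())
    cv2.imwrite(f"pics/{cam}1.png",im)
i=[cv2.resize(x[60:330,130:430],(400,360)) for x in ims];cv2.imwrite("pics/d.png",np.hstack(i))
E
```

```text
5.0 [ 0.53244802 -0.25593165  0.27048708] [-0.25642     0.05721861 -4.47637088] 0.12861692833971727
scene 24 t -0.12624615884993726 -0.08583706250583138 n 0.003436632431322826 z 0.2685385734683251 0.27071604920582415
scene 62 t 0.08679671295946532 0.13194523413499235 n 0.0013438522690757894 z 0.269025538116231 0.2776874427722088
side 53 t -0.1338763492722056 -0.08924628471285609 n -0.002167658164725149 z 0.26771988987237416 0.27236511182578227
side 95 t 0.08500667010390017 0.1292085143690725 n -0.0033162935545397146 z 0.2678530838337062 0.2742339450801631
```

View pics/d.png

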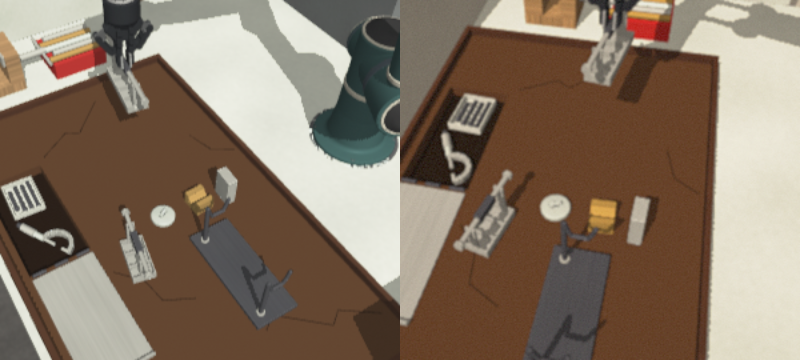

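Both crops show the rack held level: the gripper is at (125,50) in the left crop and (605,50) in the right one, with the tray hanging plumb. I'm carrying it over to the stand.

Call:
{"fn": "step_arm", "kwargs": {
  "motion": [
    [[0.0,0,0.015,0,0,0,1],[0.0,-0.002,0.045,0,0,0,2],[0.0,-0.004,0.08,0,0,0,3.5],[0.0,-0.006,0.12,0,0,0,5],[0.0,-0.008,0.16,0,0,0,6],[0.0,-0.01,0.2,0,0,0,7],[0.0,-0.012,0.225,0,0,0,8],[0.0,-0.0155,0.24,0,0,0,9.4]]
  ]
}}

```text
time: 6.1
tool_pos: [0.5144, -0.0132, 0.2663]
tcp_rot: [-2.209, -2.23, -0.002]
wrist_force: [-0.4, -0.5, -5.3]
width: 0.132
```

Run:
```python
from h import *
s=read_state();Rm=R.from_rotvec(s["tcp_rot"]).as_matrix();print(s["tool_pos"],s["wrist_force"],s["width"],"yaw",np.degrees(np.arctan2(Rm[1,1],Rm[0,1])),s["q"])
```

```text
[ 0.51437673 -0.01318104  0.26629194] [-0.38155529 -0.52214196 -5.32122675] 0.13223778317919896 yaw 0.5395326561320222 [-0.07583024 -0.0617663   1.89754295  0.00276102  1.30746094 -0.08596578]
```

Call:
{"fn": "step_arm", "kwargs": {
  "motion": [
    [[0.0,0,0.015,0,0,0,-0.5],[0.0,0.002,0.045,0,0,0,-0.5],[0.0,0.002,0.08,0,0,0,-0.5],[0.0,0.002,0.12,0,0,0,-0.5],[0.0,0.002,0.16,0,0,0,-0.5],[0.0,0.002,0.19,0,0,0,-0.5],[0.0,0.002,0.213,0,0,0,-0.5],[0.0,0.002,0.213,0,0,0,-0.5]]
  ]
}}

```text
time: 7.1
tool_pos: [0.5157, 0.2011, 0.2654]
tcp_rot: [-2.215, -2.223, 0.0]
wrist_force: [-0.6, -0.2, -4.8]
width: 0.134
```

```bash
cat > chk.py <<'E'
from h import *
import sys
s=read_state();Rm=R.from_rotvec(s["tcp_rot"]).as_matrix();tp=s["tool_pos"]
print(s["time"],tp,s["wrist_force"],s["torque"],s["width"],"yaw",np.degrees(np.arctan2(Rm[1,1],Rm[0,1])))
ims=[]
for cam in("scene","side"):
    im,d=read_camera(cam);ims.append(im)
    Q,u,v=bar(cam,d,.04,.36,.1,.3,.45,.6)
    for nm,lo,hi in(("R",.04,.2),("L",.2,.36)):
        b=(Q[:,1]>lo)&(Q[:,1]<hi)&(abs(Q[:,1]-tp[1])>.085)&(abs(Q[:,2]-tp[2]+.004)<.011)&(abs(Q[:,0]-tp[0])<.02)
        h=(Q[:,1]>lo)&(Q[:,1]<hi)&(Q[:,2]>.136)&(Q[:,2]<.17)&(abs(abs(Q[:,1]-.2)-.1)<.012)
        r=lambda x:np.round(x,4).tolist()
        if b.sum(): print(cam,nm,"bar",b.sum(),"med",r(np.median(Q[b],0)),"y",r([Q[b,1].min(),Q[b,1].max()]),"zmax",r(Q[b,2].max()))
        if h.sum(): print(cam,nm,"hook x",r([Q[h,0].min(),Q[h,0].max()]),r(Q[h].mean(0)))
cv2.imwrite(f"pics/{sys.argv[1]}.png",np.hstack([cv2.resize(ims[0][150:330,220:400],(400,400)),cv2.resize(ims[1][170:370,180:330],(390,400))]))
E
python3 chk.py e
```

```text
7.1 [0.51569898 0.20108039 0.26542489] [-0.56400071 -0.23245474 -4.75333523] [-0.07190051 -0.01617846  0.02878956] 0.1339534907743354 yaw 0.19601672049352806
scene R bar 79 med [0.5191, 0.0867, 0.2651] y [0.0676, 0.1153] zmax 0.27
scene R hook x [0.5344, 0.5471] [0.5426, 0.1007, 0.1476]
scene L bar 103 med [0.5184, 0.3127, 0.2648] y [0.2863, 0.3285] zmax 0.2714
scene L hook x [0.4892, 0.5481] [0.5217, 0.3, 0.1474]
side L bar 238 med [0.5152, 0.3132, 0.266] y [0.2863, 0.3277] zmax 0.2717
side L hook x [0.4875, 0.5465] [0.5222, 0.3003, 0.1488]
```

View pics/e.png

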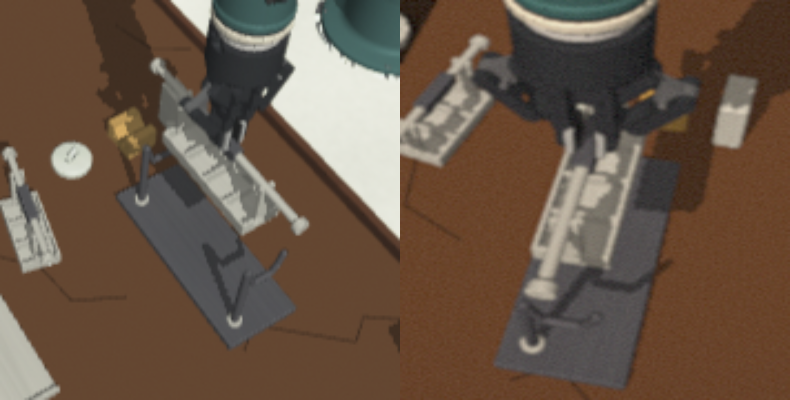

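The bar lines up with the hooks to about 2 mm: in the left crop its ends are at (158,65) and (300,225), above the hooks at (145,160) and (235,290). I'm lowering it into the mouths.

Call:
{"fn": "step_arm", "kwargs": {
  "motion": [
    [[0.0,0,0.001,-0.01,0,0,0],[0.0,0.001,0.002,-0.03,0,0,0],[0.0,0.001,0.002,-0.05,0,0,0],[0.0,0.001,0.002,-0.07,0,0,0],[0.0,0.001,0.002,-0.09,0,0,0],[0.0,0.001,0.002,-0.105,0,0,0],[0.0,0.001,0.002,-0.115,0,0,0],[0.0,0.001,0.002,-0.115,0,0,0]]
  ]
}}

```text
time: 8.2
tool_pos: [0.5164, 0.2013, 0.1496]
tcp_rot: [-2.217, -2.221, 0.004]
wrist_force: [-1.4, 0.2, -5.2]
width: 0.132
```

```bash
python3 chk.py f
```

```text
8.2 [0.51636737 0.20130718 0.14964351] [-1.42024284  0.24663973 -5.24473938] [ 0.02276862  0.01954181 -0.00953505] 0.1324302025896956 yaw 0.09551204489811123
scene R bar 79 med [0.5193, 0.0893, 0.1481] y [0.0683, 0.1162] zmax 0.1556
scene R hook x [0.4888, 0.5481] [0.5204, 0.1, 0.1471]
scene L bar 98 med [0.5186, 0.3097, 0.1484] y [0.2865, 0.3294] zmax 0.1562
scene L hook x [0.4879, 0.5474] [0.5208, 0.3002, 0.1472]
side R hook x [0.4867, 0.4929] [0.4904, 0.1009, 0.1501]
side L bar 201 med [0.5171, 0.3112, 0.1511] y [0.287, 0.3292] zmax 0.1564
side L hook x [0.4876, 0.5466] [0.5201, 0.3002, 0.1497]
```

View pics/f.png

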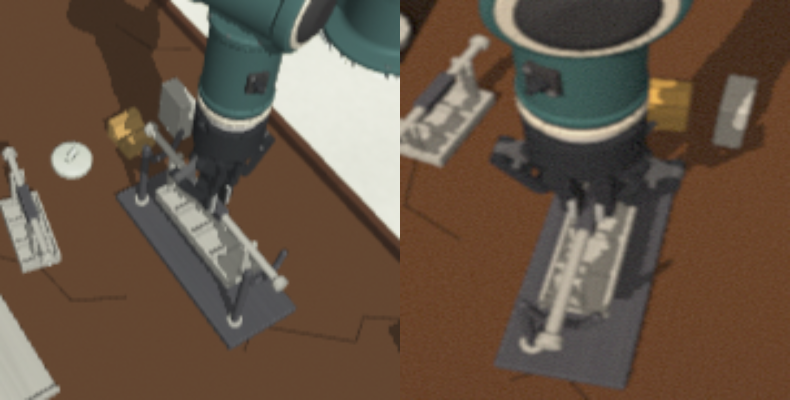

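The bar is inside both hook mouths, at (150,130) and (278,285) in the left crop, and level. I'm lowering it slowly onto the seats.

Call:
{"fn": "step_arm", "kwargs": {
  "motion": [
    [[0.0,-0.001,0,-0.003,0,0,0],[0.0,-0.001,0,-0.006,0,0,0],[0.0,-0.001,0,-0.009,0,0,0],[0.0,-0.001,0,-0.012,0,0,0],[0.0,-0.001,0,-0.014,0,0,0],[0.0,-0.001,0,-0.015,0,0,0],[0.0,-0.001,0,-0.016,0,0,0],[0.0,-0.001,0,-0.016,0,0,0]]
  ]
}}

```text
time: 9.3
tool_pos: [0.5164, 0.2016, 0.1351]
tcp_rot: [-2.218, -2.221, -0.0]
wrist_force: [-0.1, 0.1, -4.3]
width: 0.133
```

Call:
{"fn": "step_arm", "kwargs": {
  "motion": [
    [[0.0,0,0,-0.001,0,0,0],[0.0,0,0,-0.002,0,0,0],[0.0,0,0,-0.003,0,0,0],[0.0,0,0,-0.003,0,0,0],[0.0,0,0,-0.003,0,0,0],[0.0,0,0,-0.003,0,0,0],[0.0,0,0,-0.003,0,0,0],[0.0,0,0,-0.003,0,0,0]]
  ]
}}

```text
time: 10.3
tool_pos: [0.5166, 0.2017, 0.1325]
tcp_rot: [-2.218, -2.222, -0.001]
wrist_force: [-2.5, -0.5, 2.2]
width: 0.131
```

```bash
python3 chk.py g
```

```text
10.3 [0.51656791 0.20173248 0.13254659] [-2.50182154 -0.53631624  2.22991645] [-0.14861138  0.40174145  0.01655043] 0.13074624020250658 yaw 0.0978688921696018
scene R bar 104 med [0.5195, 0.0976, 0.1309] y [0.0687, 0.1154] zmax 0.1395
scene R hook x [0.4891, 0.5479] [0.5217, 0.1002, 0.1462]
scene L bar 128 med [0.5189, 0.3028, 0.1308] y [0.2869, 0.3302] zmax 0.1392
scene L hook x [0.4882, 0.5474] [0.521, 0.2998, 0.1468]
side R hook x [0.4868, 0.493] [0.4903, 0.1011, 0.1504]
side L bar 260 med [0.5162, 0.3032, 0.1323] y [0.2868, 0.3295] zmax 0.1395
side L hook x [0.4876, 0.5464] [0.523, 0.3003, 0.1487]
```

View pics/g.png

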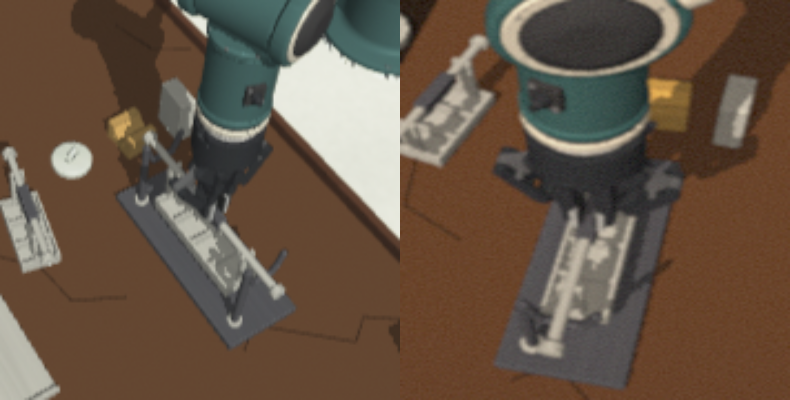

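The bar is down between the legs of both hooks, its ends at (150,135) and (278,290) in the left crop. It's level to 0.1 mm, and the wrist force has gone from -5 to +2 N, so both hooks are bearing. I'm releasing gently.

Call:
{"fn": "step_arm", "kwargs": {
  "motion": [
    [[0.014,0,0,0,0,0,0],[0.018,0,0,0,0,0,0],[0.022,0,0,0,0,0,0],[0.03,0,0,0,0,0,0],[0.04,0,0,0,0,0,0],[0.05,0,0,0,0,0,0],[0.05,0,0,0,0,0,0],[0.05,0,0,0,0,0,0]]
  ]
}}

```text
time: 11.4
tool_pos: [0.5166, 0.2017, 0.1325]
tcp_rot: [-2.218, -2.222, -0.001]
wrist_force: [1.0, -1.4, -0.5]
width: 0.585
```

```bash
python3 chk.py i
```

```text
11.4 [0.51657529 0.20174255 0.13251335] [ 0.97406597 -1.35619079 -0.47573538] [ 0.04581918  0.01888574 -0.01735735] 0.5849423733926162 yaw 0.09546546963512544
scene R bar 103 med [0.519, 0.0985, 0.1308] y [0.07, 0.1166] zmax 0.1392
scene R hook x [0.4887, 0.5472] [0.5211, 0.1007, 0.1468]
scene L bar 122 med [0.5191, 0.3035, 0.1317] y [0.2871, 0.3295] zmax 0.139
scene L hook x [0.4888, 0.5474] [0.5217, 0.3002, 0.1477]
side R hook x [0.4866, 0.4931] [0.4903, 0.1013, 0.1508]
side L bar 255 med [0.5163, 0.3031, 0.1323] y [0.2872, 0.3295] zmax 0.1392
side L hook x [0.4875, 0.5471] [0.5224, 0.3003, 0.1487]
```

Released and steady. I'm withdrawing straight up.

Call:
{"fn": "step_arm", "kwargs": {
  "motion": [
    [[0.05,0,0,0.01,0,0,0],[0.05,0,0,0.025,0,0,0],[0.05,0,0,0.045,0,0,0],[0.05,0,0,0.07,0,0,0],[0.05,0,0,0.1,0,0,0],[0.05,0,0,0.13,0,0,0],[0.05,0,0,0.15,0,0,0],[0.05,0,0,0.15,0,0,0]]
  ]
}}

```text
time: 12.5
tool_pos: [0.5178, 0.2022, 0.2853]
tcp_rot: [-2.219, -2.223, -0.008]
wrist_force: [-0.4, -0.6, -0.4]
width: 0.584
```

Call:
{"fn": "step_arm", "kwargs": {
  "motion": [
    [[0.05,0,0,0,0,0,0],[0.05,0,0,0,0,0,0],[0.05,0,0,0,0,0,0],[0.05,0,0,0,0,0,0],[0.05,0,0,0,0,0,0],[0.05,0,0,0,0,0,0],[0.05,0,0,0,0,0,0],[0.05,0,0,0,0,0,0]]
  ]
}}

```text
time: 13.5
tool_pos: [0.5178, 0.2022, 0.2853]
tcp_rot: [-2.219, -2.223, -0.008]
wrist_force: [-0.1, -0.3, -0.0]
width: 0.583
```

```bash
sed -i 's/tp\[2\]+.004/.13/' chk.py; python3 chk.py j
```

```text
13.5 [0.51780761 0.20215048 0.28528977] [-0.13026873 -0.33455005 -0.00291379] [0.02228854 0.0200134  0.01217798] 0.5827866223614282 yaw 0.09601647127337784
scene R bar 100 med [0.5193, 0.0972, 0.1312] y [0.07, 0.117] zmax 0.1394
scene R hook x [0.4879, 0.5471] [0.5217, 0.1005, 0.1466]
scene L bar 121 med [0.519, 0.3037, 0.1307] y [0.2874, 0.3295] zmax 0.1381
scene L hook x [0.4898, 0.5474] [0.5221, 0.2997, 0.147]
side R bar 83 med [0.521, 0.1019, 0.1319] y [0.0763, 0.117] zmax 0.1397
side R hook x [0.4868, 0.5456] [0.5282, 0.1012, 0.1473]
side L bar 261 med [0.5165, 0.303, 0.1323] y [0.2872, 0.3294] zmax 0.1404
side L hook x [0.4877, 0.5466] [0.5225, 0.3003, 0.1488]
```

View pics/j.png

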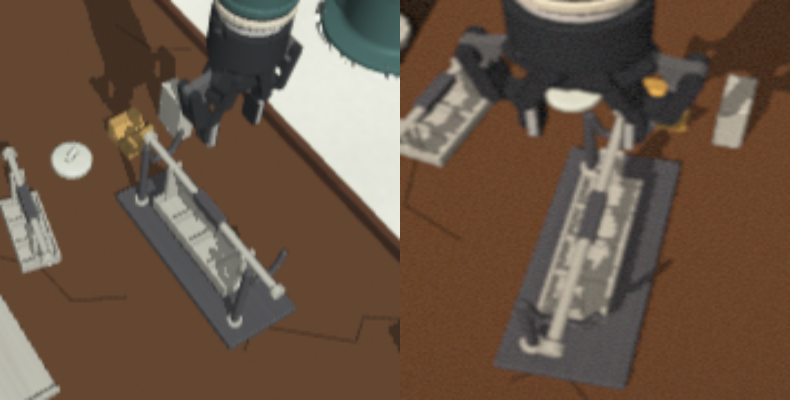

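The rack hangs level in both hooks, with its ends at (148,135) and (278,290) in the left crop. The gripper is clear and the bystanders are where they were.

```bash
python3 -c "
from workcell import *
print(finish_job())"
```

```text
the job is handed in; nothing more can be done
None
```

The wide rack is hanging level in both hooks of the stand, and I handed the job in at about 13.6 s of the 48 s allowed. `finish_job` gave no verdict, so the following rests on my own checks.

- **Before release:** both ends of the bar were at the same height to about 0.1 mm. The wrist force had gone from -5 N to +2 N, so the hooks were carrying the weight while the fingers still held the rack.
- **After withdrawing:** both ends still read 131–132 mm on the bar's visible upper surface, in line with the hook seats to about 2 mm. The one exception was the side view of the right end, partly hidden, which read about 4.5 mm off in x from the left end; the scene view did not show this.
- **Bystanders:** the short rack, V-anvil, indicator back and gauge block looked unmoved in the last picture. I did not measure their positions again.
- **Gripper:** the opening read about 11 mm on the 14 mm block throughout. The grip held, so I put it down to the sensor's scale.

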